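Power up a module through the variable transformer

ROBOT

A 6-joint arm with a two-finger parallel gripper is mounted at the origin on the work surface. World frame = base frame: x ahead of the robot, y to its left, z up, the work surface at z = 0. Lengths are in m, angles in rad, forces in N, time in s.
With the tool pointing down it reaches from about 0.275 to 0.875 m from the base axis. Payload 12.5 kg.
Tool frame: the origin (TCP) lies on the centre line of the jaws, within the pads' length; the fingertips stand r.finger_overhang ahead of it and the grasp point (between the pads) lies 3 mm ahead of it (r.finger_overhang is the distance from the TCP to the fingertips, in m); z points along the fingers, y is the direction in which the jaws open and shut (so a half turn about z gives the same grasp; the last joint's range is limited). The gripper opens to 85 mm and grips with 20 to 120 N. Pads are 22 mm wide; open, the fingers measure 114 mm over their backs; the gripper's body (76 mm by 85 mm) begins 54 mm behind the grasp point. The pads swing forward as they close: fully open they stand 13 mm farther back than shut.
Start: joints at [1.096, 0.351, 1.652, -0, 1.139, -0.085], TCP at [0.209, 0.509, 0.223] pointing down, gripper open.
Joint ranges: [-2.75, 2.75], [-0.79, 2.1], [0.01, 2.65], [-1.57, 4.71], [0.07, 3.14], [-2.87, 2.87]. Speed limits (rad/s): [2.22, 2.22, 2.79, 3.14, 3.14, 3.14].

INTERFACE

Orientations are given as a unit quaternion [x, y, z, w].
In Python, from cell import r, optics gives the robot as it stands. The module is installed in compiled form; this text tells all that it offers. Calls block until the motion is done:
- r.move_to(position, orientation): joint-space move of the TCP to a pose.
- r.move_linear(position, rot=None, vel=0.15): straight line of the TCP; rot=None keeps the orientation; vel is the mean speed in m/s.
- r.set_joints(angles): joint-space move.
- r.set_gripper(opening, squeeze=None): opening from 0.0 (shut) to 1.0 (fully open); squeeze is the grip in N (None keeps the last); returns when the fingers have stopped.
- r.sleep(seconds).
- r.inverse_kinematics(position, orientation): joint angles nearest the present ones, or None.
- optics.get_image(name): name is "side" or "top"; returns a dict with "pixels" (480x640x3 uint8, red, green, blue), "depth" (480x640 float32, m along the optical axis (not along the pixel's ray), 0 where there is no reading), "fx", "fy", "cx", "cy" (pixels), "camera_from_world" (4x4, takes a point from world to camera coordinates). Camera axes: x right, y down, z forward; pixel columns grow to the right and rows downward; lengths in m; the calibration is good to about 2 mm. A picture is of the moment at which its call begins.
A pose or a line that the arm cannot do raises r.PlanningError and nothing moves.
- r.hand_in(): hands the job in, once; it reports no verdict.
Readings, each from a call of its own:
- r.current_t(): time.
- r.current_q(): joint angles.
- r.current_qvel(): joint speeds.
- r.current_effort(): joint torques, N m.
- r.current_tool_pos(): TCP position.
- r.current_ee_rot(): TCP orientation.
- r.current_contact_force(): force on the tool from outside, world axes, zero at the start.
- r.current_torque(): the same for the moment, N m.
- r.current_opening(): opening from 0.0 (shut) to 1.0 (fully open).
Only numpy, scipy, OpenCV 4.12 (cv2) and the standard library are available. Lean on these libraries where they do the work, as an engineer would, in place of code of your own. Each camera call takes 0.05 s, during which the arm holds its last target. There are 200 camera calls.

TASK

Bring up the bench supply with one fingertip, gripping nothing: first push the transformer's red pointer arm all the way back to zero (the thick white bar), then push the breaker's blue toggle fully over to on, then push the pointer arm clockwise up the scale until its tip points at the green mark, and leave it there. Push, don't ram, and leave the loose things on the bench where they are.

Things in the scene. Friction and masses are not known exactly. Their poses are not given: they have to be found in the camera images.
- variac: Bench variable transformer: fixed beige box 190 x 190 mm, top at 120 mm. Origin: centre of its underside; z up, the dial's axis. On top a black dial disc of radius 88 mm. In its frame the scale's zero (thick white bar at the rim) lies 135 degrees from its x axis, counter-clockwise from above; the scale (white ticks) runs 270 degrees clockwise from there, leaving the quarter around -x blank.
- dial_centre (a point): Centre of the dial's upper face, 125 mm above the bench, on the pointer's axis.
- pointer (a joint): Angle of the red pointer arm, rad: 0 at the zero stop (over the thick white bar), growing clockwise seen from above, to 4.71 at the other stop. The arm's direction in the transformer's frame is 2.356 minus this value. It turns with steady light friction (about 2.5 N at 50 mm from the axis) and stays where it is left.
- pointer_tip (a point): Tip of the red pointer arm, 75 mm from the axis, at half the arm's height (142 mm above the bench). The arm is a bar 10 mm wide with upright sides, from 131 to 153 mm above the bench, running from a black round hub (34 mm across, top at 160 mm) out to the tip; the last 5 mm are 4 mm wide.
- mark_edge (a point): Middle of the inner edge of the green working mark: a green tab on the dial's rim, 18 mm wide along the rim, 12 mm long, 4 mm thick, its inner edge 77 mm from the axis. It is fixed; its place on the scale changes from run to run, always well away from zero.
- breaker: Two-pole white circuit breaker on an aluminium plate (120 x 70 mm), fixed to the bench. Origin at the centre of its underside, z up; breaker 85 mm long in its x, 36 mm wide in its y; its raised middle (45 mm long in x) is 65 mm high. The toggle is pushed over towards its +x to switch on.
- toggle (a joint): Angle of the breaker's blue toggle, rad: 0 off (leaning 0.6 rad to the breaker's -x), 1.2 fully on (leaning 0.6 rad to its +x). It turns about the breaker's y direction, 60 mm above the bench, stiffly (about 2 N at the tip) and stays where it is left.
- toggle_tip (a point): Middle of the upper end of the blue toggle, 32 mm from its pivot; the toggle is a flat paddle 32 mm wide and 8 mm thick, its top about 87 mm above the bench when off or on.
- screwdriver: Bystander, loose: orange-handled screwdriver lying on the bench, about 200 mm long.
- meter: Bystander, loose: red handheld multimeter lying flat, 170 x 80 x 32 (dial to 40) mm; origin at its underside.
- glue: Bystander, loose: small red glue bottle, 40 across, 120 tall mm; origin at its underside.
- board: Bystander, loose: green circuit board on a black carrier, 100 x 70, 26 high mm; origin at its underside.
- reel: Bystander, loose: aluminium solder reel standing on its flange, 60 across, 38 high mm; origin at its underside.
- relay: Bystander, loose: black relay block with brown top, 70 x 80 x 55 mm; origin at its underside.
- mug: Bystander, loose: blue mug, 76 across, 90 high mm; origin at its underside.

How it is judged:
On the way, in this order (a step that is already met when the one before it is completed fails the run):
1. the pointer is back at zero, with the breaker off (value of joint pointer below 0.13 rad and value of joint toggle below 0.5 rad), for 0.2 s.
2. the breaker is switched on while the pointer is at zero (value of joint toggle above 1 rad and value of joint pointer below 0.2 rad), for 0.2 s.
3. the pointer tip is at the green mark (horizontal distance between pointer_tip and mark_edge below 0.0095 m and value of joint toggle above 1 rad), for 0.2 s.
At the end, for the whole second after the job is handed in: The pointer's tip points inside the 18 mm wide green mark (tip within 9.5 mm of the middle of the mark's inner edge), the pointer is at rest, and the breaker toggle is still on (above 1.0 rad) (all of step 3 and velocity of joint pointer between -0.05 and 0.05 rad/s); the robot touches nothing.
It fails at once if a loose thing on the bench is picked up or pushed more than 25 mm (distance of any of screwdriver, meter, glue, board, reel, relay, mug from where it was at the start of the episode above 0.025 m).
It fails at once if the transformer or the breaker, or a moving part on them, is pushed harder than 40 N (contact force between the fingers and variac above 40 N or contact force between the fingers and breaker above 40 N).
It fails at once if the pointer arm or the toggle is gripped (fingers press on both of its sides at once) ((contact force between the fingers and pointer_c1 above 3 N and contact force between the fingers and pointer_c2 above 3 N) or (contact force between the fingers and toggle_c0 above 3 N and contact force between the fingers and toggle_c1 above 3 N)).
It also fails if it takes over 72 s, if anything falls off the work surface, if the arm or the gripper's body presses on something with over 40 N, if the wrist force passes 120 N, or if a joint passes its speed limit or range.

## Working session

There is one attempt and no reset: what is moved stays moved. The work goes in short steps, each a Python script; the robot and the scene stay as the last script left them, time stands still between calls to the robot, and variables do not carry over. Pictures are saved under pics/ and viewed, about 8 in all and at most 12, crops included, and the job is handed in when it is done.

```bash
mkdir -p pics
cat > h.py <<'E'
import numpy as np, cv2
from cell import r, optics
def snap(n,tag):
    d=optics.get_image(n); np.savez(f'{tag}.npz',**d); cv2.imwrite(f'pics/{tag}.png',d['pixels'][:,:,::-1]); return d
def world(d):
    v,u=np.mgrid[:480,:640]; z=d['depth']
    p=np.stack([(u-d['cx'])/d['fx']*z,(v-d['cy'])/d['fy']*z,z,np.ones_like(z)],-1)
    return (p@np.linalg.inv(d['camera_from_world']).T)[...,:3]
E
python3 - <<'E'
from h import *
for n in('top','side'):
    d=snap(n,n+'0'); print(n,d['fx'],np.linalg.inv(d['camera_from_world']).round(3).tolist())
print(r.finger_overhang,r.current_ee_rot(),r.current_opening(),r.current_t())
E
```

```text
top 515.4320056686215 [[-0.004, -0.987, 0.158, 0.41], [-1.0, 0.004, 0.0, 0.006], [-0.001, -0.158, -0.987, 1.173], [0.0, 0.0, 0.0, 1.0]]
side 551.4168776601564 [[0.688, -0.53, 0.496, -0.042], [-0.726, -0.509, 0.462, -0.577], [0.007, -0.678, -0.735, 1.061], [0.0, 0.0, 0.0, 1.0]]
0.022 [ 1.93655437e-01  9.81069465e-01 -5.04701621e-04 -1.46751897e-04] 1.0008824661233058 0.1
```

View pics/top0.png

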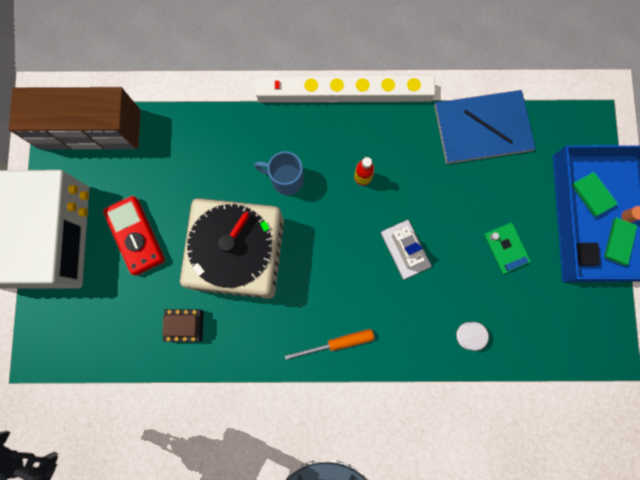

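View pics/side0.png

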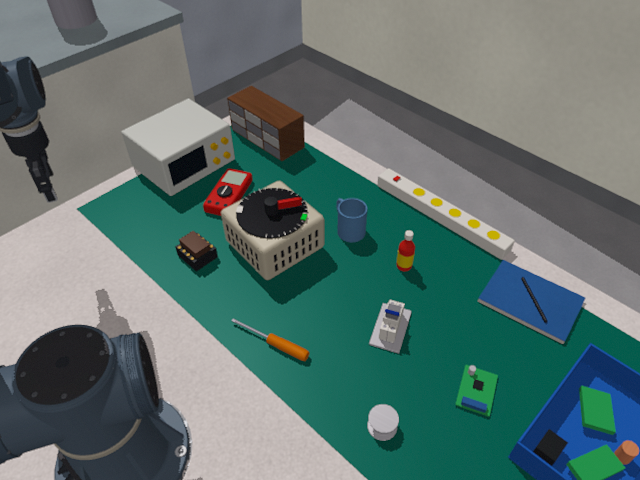

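Top view: variac at about (230,245), zero bar (198,270), pointer tip (246,215), green mark (265,226); breaker at (406,249) with its blue toggle at (413,248). Next I measure these points and zoom in.

```bash
cat > meas.py <<'E'
from h import *
def comp(d,mask,zr,box):
    w=world(d); u0,u1,v0,v1=box
    m=mask&(w[...,2]>zr[0])&(w[...,2]<zr[1])&(d['depth']>0); k=np.zeros_like(m);k[v0:v1,u0:u1]=1; m&=k
    return w[m]
def run(tag,bx_v,bx_b):
    d=dict(np.load(tag+'.npz')); P=d['pixels'].astype(int); R,G,B=P[...,0],P[...,1],P[...,2]
    for n,m,z,b in(('red',(R>110)&(G<60)&(B<60),(.12,.17),bx_v),('green',(G>130)&(R<90)&(B<100),(.11,.14),bx_v),('white',(R>190)&(G>190)&(B>180),(.118,.132),bx_v),
      ('box',(R>-1),(.112,.128),bx_v),('hub',(R<60)&(G<60)&(B<60),(.155,.165),bx_v),('blue',(B>90)&(R<80)&(G<90),(.055,.1),bx_b),('brk',(R>150)&(G>150),(.055,.075),bx_b),('plate',(R>100)&(G>100),(.001,.02),bx_b)):
        q=comp(d,m,z,b)
        if len(q)>3:
            (c,s,a)=cv2.minAreaRect((q[:,:2]*1000).astype(np.float32)); print(tag,n,len(q),'mean',q.mean(0).round(4),'z',q[:,2].min().round(3),q[:,2].max().round(3),'rect',np.round(c,1),np.round(s,1),round(a,1))
if __name__=='__main__':
    run('top0',(170,290,190,305),(375,440,210,285)); run('side0',(215,330,175,280),(365,415,290,355))
    a=cv2.imread('pics/top0.png');b=cv2.imread('pics/side0.png')
    A=cv2.resize(a[185:305,170:290],(400,400),interpolation=2);B=cv2.resize(a[210:290,370:450],(400,400),interpolation=2)
    C=cv2.resize(b[280:360,350:430],(400,400),interpolation=2)
    cv2.imwrite('pics/z0.png',cv2.resize(np.hstack([A,B,C]),(799,266),interpolation=3))
E
python3 meas.py
```

```text
top0 red 156 mean [0.6159 0.1734 0.1514] z 0.121 0.158 rect [619.  175.9] [19.3 58.7] 58.3
top0 green 55 mean [0.6167 0.1236 0.1294] z 0.122 0.134 rect [617.5 124.5] [20.4 12.1] 26.4
top0 white 873 mean [0.5691 0.2218 0.1215] z 0.118 0.131 rect [578.7 199.5] [170.8 170.7] 84.2
top0 box 6793 mean [0.5728 0.1948 0.1232] z 0.112 0.128 rect [577.6 195.5] [189.1 188.9] 83.8
top0 hub 184 mean [0.5774 0.1943 0.1605] z 0.155 0.165 rect [577.  196.5] [32.3 30.8] 56.5
top0 blue 125 mean [ 0.5763 -0.19    0.0813] z 0.065 0.093 rect [ 577.  -189.6] [20.3 30.7] 23.3
top0 brk 105 mean [ 0.5884 -0.1778  0.0646] z 0.055 0.071 rect [ 579.1 -188.3] [66.7 35.8] 24.1
top0 plate 844 mean [ 0.5805 -0.1794  0.0087] z 0.001 0.02 rect [ 586.6 -186. ] [122.2  71.6] 24.4
side0 red 114 mean [0.617  0.174  0.1436] z 0.12 0.155 rect [627.8 183.3] [50.4 57.7] 52.2
side0 green 29 mean [0.6174 0.1222 0.1275] z 0.121 0.132 rect [617.6 123.3] [27.4 12.3] 45.9
side0 white 25 mean [0.5283 0.2588 0.1232] z 0.12 0.126 rect [528.  259.3] [19.5 13.1] 30.5
side0 box 3498 mean [0.565  0.1838 0.121 ] z 0.112 0.128 rect [576.9 192.4] [190.6 188.1] 83.3
side0 hub 102 mean [0.5768 0.1938 0.1581] z 0.155 0.164 rect [577.3 193.9] [33.  32.9] 84.0
side0 blue 45 mean [ 0.5707 -0.1942  0.0845] z 0.078 0.088 rect [ 570.4 -194.3] [ 8.6 29.5] 24.5
side0 brk 36 mean [ 0.5903 -0.1837  0.0634] z 0.055 0.068 rect [ 590.5 -185.9] [53.2 34.4] 24.6
side0 plate 749 mean [ 0.5734 -0.1956  0.007 ] z 0.001 0.02 rect [ 593.5 -183.2] [141.3  70.9] 24.3
```

View pics/z0.png

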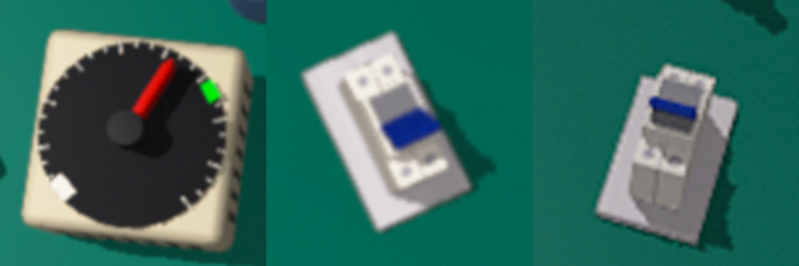

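```bash
cat >> h.py <<'E'
C=np.array([.5773,.1950]); RHO=.052
OFF=.016   # half finger width 11 + half arm width 5
BC=np.array([.5866,-.186]); BA=np.radians(24.4); BX=np.array([np.cos(BA),np.sin(BA)])
def quat(a): return [np.cos(a/2),np.sin(a/2),0,0]
def pose(th,s,gap,z):   # th arm direction deg; s=-1 finger on clockwise side
    t=np.radians(th); e=np.array([np.cos(t),np.sin(t)]); n=np.array([-e[1],e[0]])
    p=C+RHO*e+s*(OFF+gap)*n
    return [*p,z],quat(t+np.pi/2)
def fxy(): return np.linalg.norm(np.array(r.current_contact_force())[:2])
E
python3 - <<'E'
from h import *
for th in (-70,-29,30,80,132):
    for s in(-1,1): 
        q=r.inverse_kinematics(*pose(th,s,.006,.159)); print(th,s,None if q is None else np.round(q,2))
print(r.inverse_kinematics([*(BC-.045*BX),.097],quat(BA+np.pi)))
r.set_gripper(0.0)
r.move_to(*pose(-29,-1,.010,.215))
print(r.current_t(),r.current_tool_pos(),r.current_opening(),r.current_contact_force())
for n in('side','top'):
    d=snap(n,n+'1'); w=world(d); t=np.array(r.current_tool_pos())
    m=(np.linalg.norm(w[...,:2]-t[:2],axis=-1)<.035)&(w[...,2]>.168)&(w[...,2]<.225)
    q=w[m]; print(n,len(q),np.percentile(q[:,2],[0,2,10,50]).round(4)); 
    if len(q): print((q.min(0)-t).round(3),(q.max(0)-t).round(3))
E
python3 -c "
import cv2
b=cv2.imread('pics/side1.png');a=cv2.imread('pics/top1.png')
import numpy as np
cv2.imwrite('pics/z1.png',cv2.resize(b[130:290,200:360],(600,600),interpolation=2))"
```

```text
-70 -1 [ 0.16  0.49  1.6  -0.    1.04  1.38]
-70 1 [ 0.17  0.57  1.48 -0.    1.09  1.39]
-29 -1 [ 0.17  0.56  1.49 -0.    1.09  0.67]
-29 1 [ 0.22  0.62  1.4  -0.    1.13  0.73]
30 -1 [ 0.24  0.62  1.39 -0.    1.13 -0.28]
30 1 [ 0.3   0.61  1.41 -0.    1.12 -0.22]
80 -1 [ 0.31  0.6   1.42 -0.    1.12 -1.09]
80 1 [ 0.34  0.54  1.53 -0.    1.07 -1.05]
132 -1 [ 0.34  0.53  1.55 -0.    1.07 -1.96]
132 1 [ 0.31  0.46  1.66 -0.    1.02 -1.99]
[-4.38626274e-01  5.63533132e-01  1.66843259e+00 -4.44089210e-16
  9.09626934e-01 -2.43528294e+00]
2.8167 [0.60984618 0.14799945 0.2151003 ] 0.0028750566552763527 [0.29717479 0.08895827 0.61515218]
side 5 [0.2205 0.2208 0.2219 0.2241]
[-0.009 -0.014  0.005] [ 0.001 -0.001  0.01 ]Traceback (most recent call last):
  File "<stdin>", line 12, in <module>
    return _quantile_unchecked(
        a, q, axis, out, overwrite_input, method, keepdims, weights)
    return _ureduce(a,
                    func=_quantile_ureduce_func,
    ...<5 lines>...
                    overwrite_input=overwrite_input,
                    method=method)
    r = func(a, **kwargs)
    result = _quantile(arr,
                       quantiles=q,
    ...<2 lines>...
                       out=out,
                       weights=wgt)
    slices_having_nans = np.isnan(arr[-1, ...])
                                  ~~~^^^^^^^^^
IndexError: index -1 is out of bounds for axis 0 with size 0
```

View pics/z1.png

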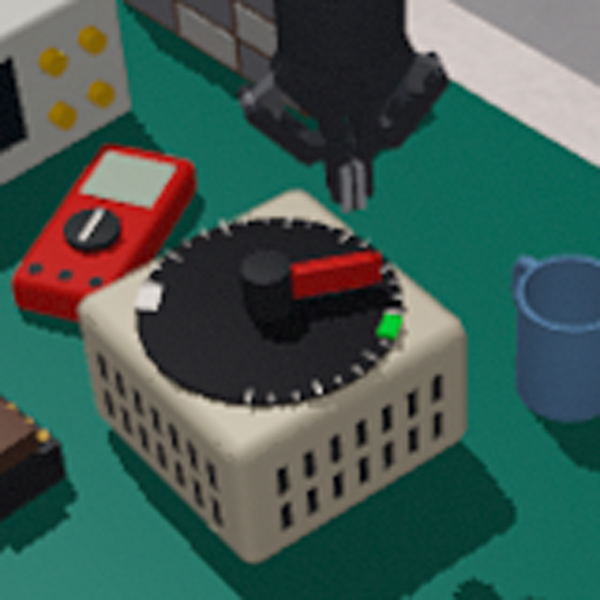

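The view shows the shut fingers above the dial, tip at crop (353,208), or image (294,185). The knuckles spread out above it. I check tip and knuckle heights from depth.

Run:
```python
from h import *
d=dict(np.load('side1.npz')); t=np.array([.6098,.1480,.2151])
w=world(d); M=d['camera_from_world']
def pix(p): c=M@np.append(p,1); return np.round([d['fx']*c[0]/c[2]+d['cx'],d['fy']*c[1]/c[2]+d['cy']],1)
for dz in(0,-.022,-.03): print(dz,pix(t+[0,0,dz]))
th=np.radians(-29); e=np.array([np.cos(th),np.sin(th)]); n=np.array([-e[1],e[0]])
q=(w[130:200,250:340].reshape(-1,3)); q=q[(q[:,2]>.17)&(np.linalg.norm(q[:,:2]-t[:2],axis=1)<.09)]
rad=(q[:,:2]-t[:2])@e; tan=(q[:,:2]-t[:2])@n
for lo in range(-70,71,10):
    m=(rad*1000>=lo)&(rad*1000<lo+10)
    if m.sum()>2: print(lo,m.sum(),'dz min',round((q[m,2]-t[2]).min(),4),'tan',tan[m].min().round(3),tan[m].max().round(3))
for v in range(178,190): print(v,w[v,294].round(3))
```

```text
0 [292.6 185.5]
-0.022 [293.  192.6]
-0.03 [293.1 195.1]
-60 56 dz min 0.0824 tan -0.016 0.013
-50 83 dz min 0.068 tan -0.016 0.005
-40 187 dz min 0.0558 tan -0.023 0.007
-30 204 dz min 0.0507 tan -0.034 0.011
-20 247 dz min 0.0162 tan -0.04 0.01
-10 251 dz min 0.0054 tan -0.042 -0.003
0 250 dz min 0.0093 tan -0.043 0.008
10 188 dz min 0.0138 tan -0.04 -0.004
20 141 dz min 0.0491 tan -0.037 0.01
30 137 dz min 0.051 tan -0.028 0.012
40 88 dz min 0.0627 tan -0.018 0.007
50 55 dz min 0.079 tan -0.017 0.009
60 11 dz min 0.0879 tan -0.015 0.008
178 [0.606 0.138 0.246]
179 [0.604 0.136 0.245]
180 [0.608 0.14  0.238]
181 [0.603 0.135 0.241]
182 [0.605 0.138 0.235]
183 [0.604 0.136 0.233]
184 [0.604 0.136 0.23 ]
185 [0.602 0.134 0.23 ]
186 [ 0.778  0.329 -0.001]
187 [ 0.776  0.327 -0.003]
188 [ 0.775  0.327 -0.006]
189 [0.767 0.318 0.001]
```

Depth puts the fingertip about 10 mm above the TCP, which contradicts the stated 22 mm overhang. I recheck with a fresh picture.

Run:
```python
from h import *
print(r.finger_overhang,r.current_tool_pos(),r.current_opening(),r.current_q(),r.current_ee_rot(),r.current_t())
r.sleep(.3)
d=snap('side','side2'); w=world(d)
print(r.current_tool_pos(),r.current_opening())
o=np.load('side1.npz')
df=np.abs(d['pixels'].astype(int)-o['pixels']).sum(-1)>60; print('changed',df.sum(), np.argwhere(df).min(0) if df.any() else '',np.argwhere(df).max(0) if df.any() else '')
for v in range(180,200,2): print(v,w[v,293].round(3),d['pixels'][v,293])
cv2.imwrite('pics/z2.png',cv2.resize(d['pixels'][150:210,260:330,::-1],(700,600),interpolation=0))
```

```text
0.022 [0.60988355 0.14793539 0.21505417] -0.00216644011935196 [1.63772872e-01 4.99868801e-01 1.44693852e+00 7.65324950e-05
 1.19476279e+00 6.68293964e-01] [ 8.61223797e-01  5.08225905e-01  2.33617251e-05 -2.91226914e-05] 2.9167
[0.61014587 0.14716139 0.21499518] 0.0028781973785577506
changed 272 [17  6] [479 394]
180 [0.604 0.139 0.241] [96 97 99]
182 [0.602 0.137 0.237] [ 97  98 101]
184 [0.603 0.139 0.229] [ 98  96 100]
186 [0.604 0.141 0.221] [ 62 101  95]
188 [ 0.771  0.326 -0.003] [ 18 106  92]
190 [ 0.765  0.32  -0.003] [ 50 112  96]
192 [0.667 0.212 0.119] [137 131 128]
194 [0.659 0.203 0.122] [22 20 26]
196 [0.653 0.196 0.124] [21 27 31]
198 [0.628 0.169 0.151] [161  27  25]
```

View pics/z2.png

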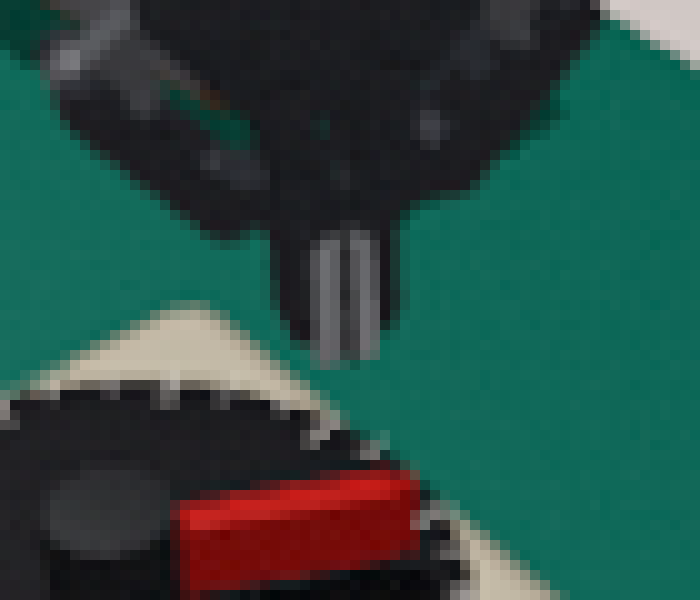

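The fingertip's lower edge is at about (294,186). That again means the tip is about 9 mm above the reported TCP, while the interface says 22 mm below it. Going down to TCP z = 0.159 is safe under either reading, so I do that and look again.

Run:
```python
from h import *
p,q=pose(-29,-1,.010,.159)
for z in(.19,.175,.165,.159):
    r.move_linear([*p[:2],z],vel=.08); print(z,np.round(r.current_contact_force(),2))
r.sleep(.2)
d=snap('side','side3'); w=world(d); print(r.current_tool_pos(),r.current_t())
M=d['camera_from_world']
def pix(p): c=M@np.append(p,1); return np.round([d['fx']*c[0]/c[2]+d['cx'],d['fy']*c[1]/c[2]+d['cy']],1)
t=np.array(r.current_tool_pos())
for dz in(.01,0,-.022): print(dz,pix(t+[0,0,dz]),pix(t+[-.0075,-.008,dz]))
cv2.imwrite('pics/z3.png',cv2.resize(d['pixels'][160:240,240:330,::-1],(675,600),interpolation=0))
```

```text
0.19 [ 0.11 -0.34  0.2 ]
0.175 [ 0.03  0.24 -0.01]
0.165 [-0.46  0.63 -1.04]
0.159 [0.43 1.03 0.13]
[0.61025564 0.14708665 0.1591711 ] 4.8333
0.01 [293.8 200.2] [293.9 203.4]
0 [293.9 203.3] [294.  206.4]
-0.022 [294.3 210. ] [294.4 213.1]
```

View pics/z3.png

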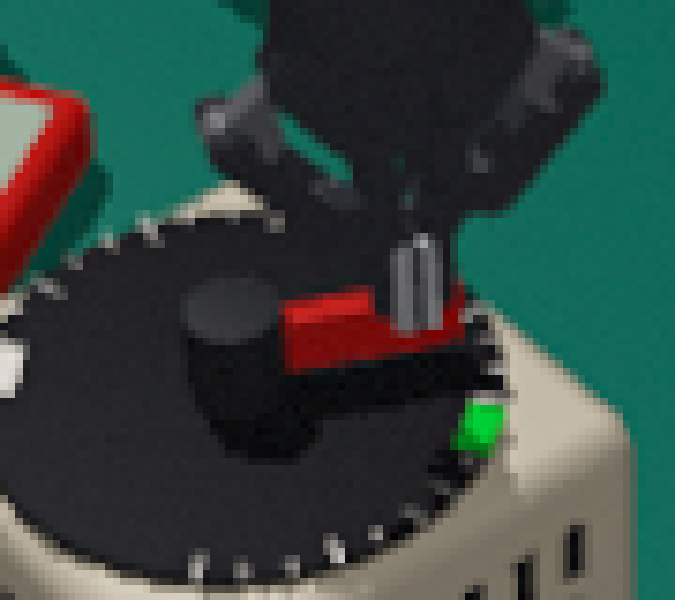

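The tip's lower edge is at about (295.6,204), so its height is roughly 0.166, above the red arm's top. Vision consistently puts the tip about 7 mm above the TCP. I lower it in guarded 1 mm steps, so that contact would show if the stated value were right.

Run:
```python
from h import *
x,y,_=r.current_tool_pos()
z=.152; r.move_linear([x,y,z],vel=.05); f=[]
while z>.134:
    z-=.001; r.move_linear([x,y,z],vel=.03); F=np.array(r.current_contact_force()); f.append(F[2].round(1))
    if abs(F[2])>4: print('contact?',z,F); break
print(f,z,r.current_t()); r.sleep(.2); print(np.round(r.current_contact_force(),2))
d=snap('side','side4')
t=np.array(r.current_tool_pos()); M=d['camera_from_world']
def pix(p): c=M@np.append(p,1); return np.round([d['fx']*c[0]/c[2]+d['cx'],d['fy']*c[1]/c[2]+d['cy']],1)
for dz in(.01,0,-.022): print(dz,pix(t+[-.0075,-.008,dz]))
for v in range(200,226): print(v,d['pixels'][v,293:300].mean(-1).round(0))
```

```text
[np.float64(0.5), np.float64(0.3), np.float64(-0.3), np.float64(0.5), np.float64(0.9), np.float64(1.2), np.float64(-0.0), np.float64(0.9), np.float64(0.7), np.float64(-0.3), np.float64(0.5), np.float64(0.3), np.float64(0.4), np.float64(-0.3), np.float64(0.5), np.float64(-0.4), np.float64(0.3), np.float64(0.7)] 0.13399999999999998 9.625
[-1.07  0.39  0.14]
0.01 [294.3 211.1]
0 [294.4 214.1]
-0.022 [294.8 220.5]
200 [ 43.  53.  77. 113.  95.  67.  26.]
201 [ 80.  93.  54.  65. 115.  97.  26.]
202 [ 97. 104.  60.  65. 112.  97.  26.]
203 [ 96. 106.  74.  65. 113.  96.  24.]
204 [ 96. 106.  72.  64. 112.  97.  33.]
205 [ 90. 105.  71.  63. 112.  99.  43.]
206 [ 84. 108.  80.  57. 106.  97.  44.]
207 [ 84. 111.  91.  51.  98.  99.  43.]
208 [ 81. 112.  94.  50.  99.  98.  40.]
209 [ 86. 112.  92.  50. 100. 100.  41.]
210 [ 90. 114.  96.  54.  98.  92.  49.]
211 [ 69. 102.  86.  48.  77.  41.  19.]
212 [24. 41. 29.  5.  6. 20. 20.]
213 [15. 22. 22. 20. 25. 33. 34.]
214 [25. 31. 28. 30. 27. 30. 29.]
215 [35. 29. 12. 13.  9. 12. 17.]
216 [34. 30. 16. 14. 14. 14. 11.]
217 [28. 25. 13. 15. 14. 11. 12.]
218 [ 7. 13.  9. 15. 13. 14. 11.]
219 [20. 12. 12. 17. 13. 12.  8.]
220 [30. 12. 13. 13. 10. 12. 11.]
221 [29. 12. 11. 13. 12. 14. 13.]
222 [34. 23. 21. 12. 10.  9. 13.]
223 [30. 33. 32. 21. 31. 26. 12.]
224 [13. 19. 28. 27. 47. 53. 46.]
225 [12. 12. 14.  7. 23. 57. 70.]
```

No contact down to TCP z = 0.134, where the stated overhang would have the tip 13 mm inside the dial. The picture puts the tip at z ≈ 0.142, so I work with tip = TCP + 8 mm. Now the zeroing stroke.

```bash
cat >> h.py <<'E'
TIP=.008
def arc(ths,s,z,lim,vel=.06):
    out=[]
    for th in ths:
        p,q=pose(th,s,0,z); r.move_linear(p,q,vel=vel); f=fxy(); out.append((round(float(th),1),round(float(f),1)))
        if f>lim: break
    print(out,r.current_t().__round__(1)); return th
E
python3 - <<'E'
from h import *
z=.137-TIP
r.move_linear([*r.current_tool_pos()[:2],z],vel=.05)
arc([-36,-32],-1,z,8,.04)
a=arc(np.arange(-24,121,8),-1,z,10)
if a>=120: arc(np.arange(121.5,134,1.5),-1,z,8,.03)
r.sleep(.3); print(fxy(),np.round(r.current_contact_force(),1),r.current_tool_pos())
snap('side','side5'); snap('top','top5')
E
python3 - <<'E'
import sys; sys.path.insert(0,'.')
import os; os.chdir('.')
from meas import *
run('side5',(215,330,175,280),(365,415,290,355))
a=cv2.imread('pics/side5.png')[140:290,190:340]; cv2.imwrite('pics/z5.png',cv2.resize(a,(600,600),interpolation=2))
E
```

```text
[(-36.0, 0.8), (-32.0, 0.2)] 10.7
[(-24.0, 0.9), (-16.0, 0.5), (-8.0, 0.9), (0.0, 0.5), (8.0, 0.7), (16.0, 0.3), (24.0, 0.4), (32.0, 1.2), (40.0, 0.8), (48.0, 0.6), (56.0, 0.4), (64.0, 0.2), (72.0, 0.9), (80.0, 0.6), (88.0, 1.2), (96.0, 0.9), (104.0, 0.4), (112.0, 1.1), (120.0, 0.3)] 16.2
[(121.5, 2.5), (123.0, 2.8), (124.5, 2.3), (126.0, 2.4), (127.5, 6.1), (129.0, 13.8)] 17.7
12.128342319973822 [11.3  4.4 -6.8] [0.55863408 0.24642873 0.12928293]
side5 red 174 mean [0.5473 0.2288 0.1442] z 0.131 0.153 rect [548.7 230.3] [14.8 55.8] 39.7
side5 green 31 mean [0.6176 0.1229 0.1266] z 0.121 0.13 rect [617.2 122.9] [23.8 12.3] 45.5
side5 white 32 mean [0.5224 0.249  0.1235] z 0.119 0.128 rect [503.1 216.8] [123.6  23.3] 67.6
side5 box 3395 mean [0.5685 0.1776 0.121 ] z 0.112 0.128 rect [577.5 193.7] [190.7 187.8] 84.5
side5 hub 126 mean [0.5749 0.1989 0.1583] z 0.155 0.164 rect [567.8 215.9] [31.6 83.3] 26.4
side5 blue 50 mean [ 0.5706 -0.1949  0.0845] z 0.066 0.088 rect [ 571.1 -194. ] [11.4 29.7] 29.0
side5 brk 50 mean [ 0.5885 -0.1867  0.0636] z 0.061 0.068 rect [ 585.5 -188.2] [48.1 34.6] 25.0
side5 plate 767 mean [ 0.5731 -0.196   0.007 ] z 0.001 0.02 rect [ 593.3 -183.3] [140.8  71.6] 24.2
```

View pics/z5.png

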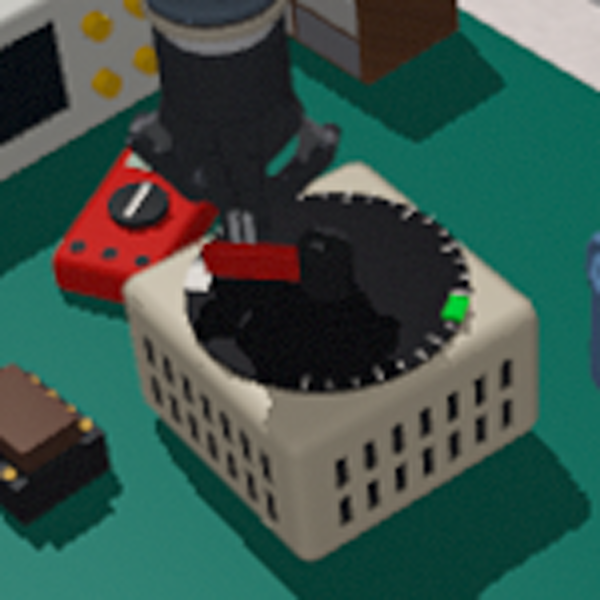

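The red arm lies over the white bar, and the force rose at 127.5–129° against an expected stop of 128.8°. The pointer is at zero. Now the toggle.

Run:
```python
from h import *
p,q=pose(129,-1,.010,.129); r.move_linear(p,vel=.05)
r.move_linear([*p[:2],.21],vel=.2)
Q=quat(BA+np.pi); P=lambda x,z:[*(BC+x*BX),z]
r.move_to(P(-.048,.17),Q); f0=np.array(r.current_contact_force()); print(f0.round(1),r.current_t())
zt=.075-TIP
r.move_linear(P(-.048,zt),vel=.1); print(np.round(r.current_contact_force(),1))
snap('side','side6')
out=[]
xs=[-.040,-.036]+list(np.arange(-.033,-.0081,.003))+list(np.arange(-.007,.0005,.001))
for x in xs:   # finger centre; front face at x+.011
    r.move_linear(P(x,zt),vel=.04); f=fxy(); out.append((round(x*1000),round(float(f),1)))
    if f>14: break
print(out,r.current_t()); r.sleep(.25); print(np.round(r.current_contact_force(),1))
d=snap('side','side7')
a=cv2.imread('pics/side6.png')[250:360,340:430];b=d['pixels'][250:360,340:430,::-1]
cv2.imwrite('pics/z7.png',cv2.resize(np.hstack([a,b]),(800,489),interpolation=2))
```

```text
[-0.8 -0.8  0.8] 20.6833
[ 0.2  0.3 -0.6]
[(-40, 0.4), (-36, 0.6), (-33, 1.2), (-30, 4.0), (-27, 2.4), (-24, 0.8), (-21, 1.0), (-18, 0.3), (-15, 1.0), (-12, 1.3), (-9, 1.4), (-7, 2.0), (-6, 2.3), (-5, 2.5), (-4, 3.0), (-3, 8.0), (-2, 12.7), (-1, 19.8)] 26.5167
[-17.5  -7.2   5.8]
```

View pics/z7.png

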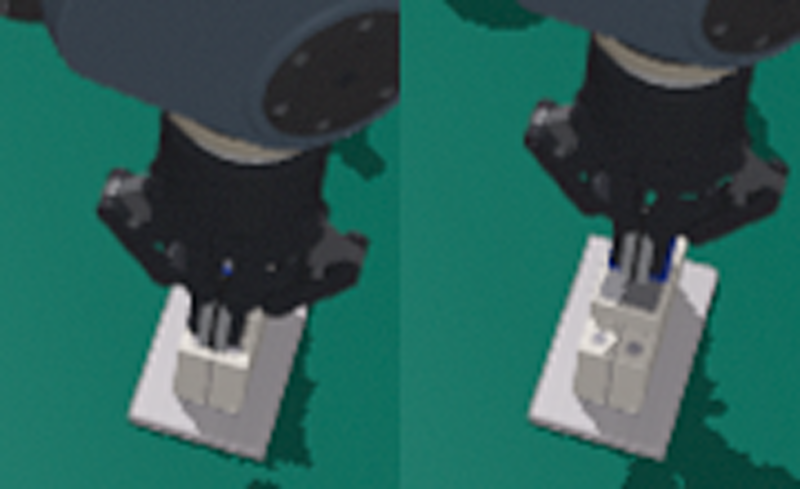

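The toggle is past the middle, behind the fingers, and the stop was felt at 8–13 N. I back off, check the toggle with the finger clear, and hover beside the pointer.

Run:
```python
from h import *
P=lambda x,z:[*(BC+x*BX),z]
r.move_linear(P(-.02,.067),vel=.06); r.move_linear(P(-.02,.19),vel=.2)
p,q=pose(129,1,.010,.21); r.move_to(p,q); print(r.current_t(),np.round(r.current_contact_force(),1))
d=snap('side','side8'); snap('top','top8')
import meas
meas.run('top8',(170,290,190,305),(375,440,210,285)); meas.run('side8',(215,330,175,280),(365,415,280,355))
a=d['pixels'][150:290,200:340,::-1];b=d['pixels'][260:360,340:440,::-1]
cv2.imwrite('pics/z8.png',np.hstack([cv2.resize(a,(400,400),interpolation=2),cv2.resize(b,(400,400),interpolation=2)]))
```

```text
29.5833 [-0.6 -0.2  0.3]
top8 green 57 mean [0.6167 0.1238 0.1293] z 0.122 0.134 rect [617.6 124.5] [20.4 12.1] 26.6
top8 white 223 mean [0.634  0.1442 0.1212] z 0.118 0.126 rect [601.1 151.7] [197.6 123. ] 23.8
top8 box 4243 mean [0.58   0.1584 0.1233] z 0.112 0.128 rect [576.2 184.1] [166.4 188.8] 83.9
top8 hub 96 mean [0.5772 0.1881 0.1608] z 0.155 0.164 rect [578.4 188.8] [32.7 18.7] 2.4
top8 blue 132 mean [ 0.5941 -0.1823  0.0805] z 0.064 0.091 rect [ 594.2 -182.2] [19.3 29.9] 22.6
top8 brk 126 mean [ 0.5774 -0.1832  0.0637] z 0.055 0.073 rect [ 587.  -185.1] [77.4 35.8] 25.0
top8 plate 847 mean [ 0.5804 -0.1794  0.0086] z 0.001 0.019 rect [ 586.5 -185.9] [122.6  71.1] 23.9
side8 red 191 mean [0.5493 0.2303 0.1431] z 0.121 0.156 rect [560.4 240. ] [49.  57.7] 42.5
side8 green 29 mean [0.6181 0.123  0.1264] z 0.119 0.131 rect [619.1 124.9] [24.7 12.4] 45.9
side8 white 33 mean [0.522  0.2424 0.1228] z 0.118 0.128 rect [511.4 196.9] [149.2  34.1] 84.2
side8 box 3499 mean [0.569  0.1803 0.121 ] z 0.112 0.128 rect [576.9 193.3] [188.3 188.8] 83.2
side8 hub 95 mean [0.578  0.1925 0.1582] z 0.155 0.164 rect [578.3 193.3] [30.7 29. ] 48.6
side8 blue 172 mean [ 0.5934 -0.1838  0.0767] z 0.062 0.091 rect [ 593.9 -183.9] [21.7 29.7] 20.3
side8 brk 55 mean [ 0.5748 -0.195   0.0637] z 0.06 0.068 rect [ 583.8 -188.8] [44.  34.3] 24.2
side8 plate 774 mean [ 0.573  -0.1959  0.007 ] z 0.001 0.02 rect [ 586.5 -186.5] [127.9  71.5] 24.5
```

View pics/z8.png

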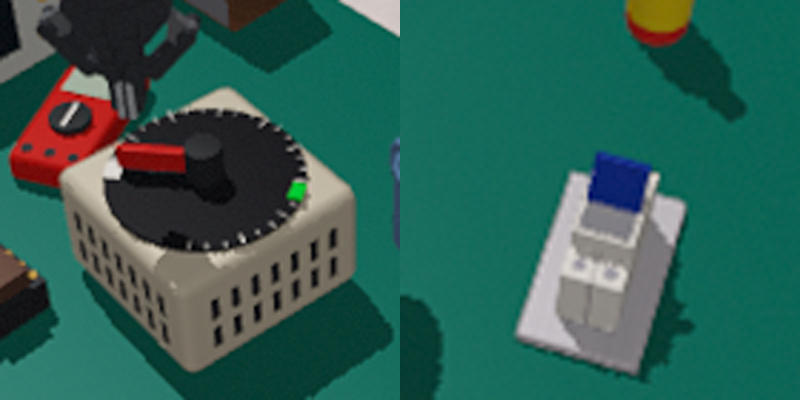

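The toggle leans fully to +x: its face spans about 20 mm in x over 26 mm in z, which is about 0.6 rad. The pointer is still at the white bar and the mark is at −60.8°. I now push clockwise to just short of the mark and measure.

```bash
cat > ang.py <<'E'
from h import *
import meas
def ang(tag,box):
    d=dict(np.load(tag+'.npz')); P=d['pixels'].astype(int); R,G,B=P[...,0],P[...,1],P[...,2]
    o=[]
    for m,z in(((R>90)&(G<60)&(B<60),(.147,.160)),((G>120)&(R<90)&(B<100),(.11,.14))):
        q=meas.comp(d,m,z,box); q=q[(np.linalg.norm(q[:,:2]-C,axis=1)<.09)]
        v=q[:,:2].mean(0)-C if len(q) else np.zeros(2); o.append((len(q),round(float(np.degrees(np.arctan2(v[1],v[0]))),1)))
    print(tag,'pointer,mark',o)
E
python3 - <<'E'
from h import *; from ang import ang
p,q=pose(129,1,.010,.129)
r.move_linear(p,vel=.1); print(np.round(r.current_contact_force(),1))
arc([133,129],1,.129,8,.04)
a=arc(np.arange(121,-52,-8),1,.129,10)
r.sleep(.2); snap('side','side9'); snap('top','top9')
ang('side0',(215,330,175,280)); ang('top0',(170,290,190,305))
ang('side9',(215,330,175,280)); ang('top9',(170,290,190,305)); print(a,r.current_t())
E
```

```text
[ 0.4 -0.9  0.6]
[(133.0, 1.0), (129.0, 0.4)] 31.2
[(121.0, 0.3), (113.0, 0.6), (105.0, 0.5), (97.0, 0.6), (89.0, 0.2), (81.0, 0.7), (73.0, 0.5), (65.0, 0.9), (57.0, 0.8), (49.0, 0.6), (41.0, 0.8), (33.0, 0.2), (25.0, 0.9), (17.0, 0.4), (9.0, 0.2), (1.0, 0.8), (-7.0, 0.6), (-15.0, 0.9), (-23.0, 0.1), (-31.0, 0.4), (-39.0, 0.6), (-47.0, 0.4)] 37.6
side0 pointer,mark [(80, -33.4), (30, -61.0)]
top0 pointer,mark [(151, -30.6), (59, -60.8)]
side9 pointer,mark [(81, -51.1), (24, -62.4)]
top9 pointer,mark [(0, 0.0), (19, -62.4)]
-47 37.925
```

Run:
```python
from h import *; from ang import ang
arc([-52,-56,-58,-59.5],1,.129,10,.03)
r.sleep(.3)
p,q=pose(-59.5,1,.012,.129); r.move_linear(p,vel=.04)
r.move_linear([*p[:2],.23],vel=.2)
p,q=pose(100,1,.012,.25); p[:2]=[.45,.38]; r.move_to(p,q)
r.sleep(.2); d=snap('side','side10'); snap('top','top10')
ang('side10',(215,330,175,280)); ang('top10',(170,290,190,305)); print(r.current_t(),np.round(r.current_contact_force(),1))
import meas; meas.run('top10',(170,290,190,305),(375,440,210,285))
t=cv2.imread('pics/top10.png')
cv2.imwrite('pics/z10.png',np.hstack([cv2.resize(t[190:300,175:285],(480,480),interpolation=2),cv2.resize(t[135:375,100:260],(320,480))]))
```

```text
[(-52.0, 0.7), (-56.0, 1.4), (-58.0, 2.0), (-59.5, 2.6)] 39.0
side10 pointer,mark [(88, -62.7), (28, -60.4)]
top10 pointer,mark [(150, -60.5), (54, -60.5)]
42.7333 [-0.2 -0.7  0.3]
top10 red 163 mean [0.5997 0.1573 0.1509] z 0.122 0.158 rect [603.4 157.8] [18.6 57.7] 28.0
top10 green 51 mean [0.6176 0.1237 0.1296] z 0.125 0.133 rect [617.5 123.5] [20.1 11.7] 41.6
top10 white 985 mean [0.5723 0.2184 0.1214] z 0.118 0.131 rect [578.6 199.4] [173.  173.1] 83.9
top10 box 6768 mean [0.5736 0.1945 0.1233] z 0.112 0.128 rect [577.6 195.7] [189.1 189.2] 83.6
top10 hub 161 mean [0.5775 0.1928 0.1605] z 0.155 0.164 rect [577.7 196.5] [32.4 31.1] 28.2
top10 blue 133 mean [ 0.5941 -0.1823  0.0805] z 0.067 0.092 rect [ 594.1 -182.9] [18.8 31.6] 25.6
top10 brk 120 mean [ 0.5758 -0.1836  0.0642] z 0.055 0.072 rect [ 584.3 -186.4] [66.1 36.5] 25.0
top10 plate 845 mean [ 0.5803 -0.1795  0.0087] z 0.001 0.02 rect [ 586.6 -185.6] [122.7  70.8] 24.1
```

View pics/z10.png

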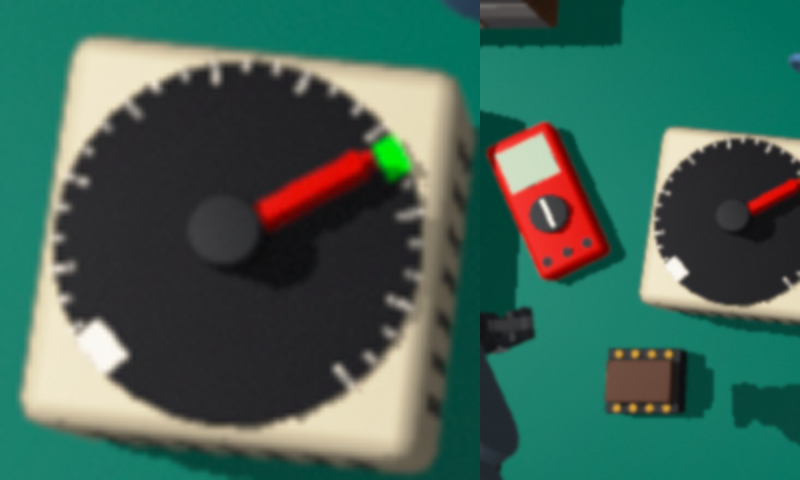

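The pointer tip at crop (370,160) points straight at the green mark at (390,157). The top view measures both at −60.5°, the toggle is still on, and the arm is clear.

```bash
python3 -c "
from h import *
print(r.current_t(),np.abs(r.current_qvel()).max()); r.hand_in()"
```

```text
42.7333 0.0016519717137881912
the job is handed in; nothing more can be done
```

The job is done and handed in at 42.7 s of the 72 s allowed. `hand_in` reports no verdict, so the result rests on my own checks.

**What I did**
- **Zero:** with the gripper shut, I pushed the pointer back to the zero stop. The force rose to about 14 N at the end.
- **Breaker:** I pushed the toggle over to on. I felt its end stop at up to about 20 N.
- **Mark:** I pushed the pointer clockwise onto the green mark, then backed off and moved the arm clear.

**Last checks**
- **Pointer and mark:** the top camera puts both at −60.5°. The side camera reads the pointer about 2° further on (−62.7°). It read about 3° further on at the start too, because it also sees the arm's side face. Either value is within the roughly 7° tolerance.
- **Toggle:** it still leans fully to on, and its position is unchanged since I backed off.
- **Contact:** the force reads about zero.
- **Loose things:** the meter and relay look undisturbed in the last picture. I did not measure the displacement of any of the loose things.

**What disagreed:** the fingertips did not match `r.finger_overhang`, which says they are 22 mm ahead of the TCP. The camera showed them about 8 mm behind it. A guarded descent met no contact where the stated value would have put the tip inside the dial, so I worked from the camera value.

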